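# Clamp a paddle brush in the crank vise

### The job

Lay the rectangular paddle brush on the bed of the small vise, on its back with the bristles up, its head centred between the two open jaws and its handle sticking out clear of the vise to one side. Let go of it, then turn the crank until the sliding jaw has pushed the head against the fixed jaw and its sprung pad is visibly squeezed, so that the head is firmly held; do not force the crank on once the pad is squeezed home, or the brush is crushed. Leave the other things on the ledge where they are.

Things in the scene. Friction and masses are not known exactly. Their poses are not given: they have to be found in the camera images.
- paddle_brush: the workpiece: pink paddle brush lying on its back, black bristles up (34 mm high in all). Rectangular head 80 (its x) x 62 (y) x 16 mm with straight sides; handle 24 mm wide, 16 mm thick, along -x to x = -149 mm. About 0.11 kg, balance point 20 mm from the head's centre towards the handle. Origin: centre of the head's underside; z up through the bristles
- brush_grip (a point): good grasp point on the paddle brush's handle, 68 mm from the head's centre (28 mm behind the head), 10 mm above its underside; the handle is 24 mm wide along the brush's y
- vise: grey vise bolted to the ledge, screw along its y. Origin on the ledge, below the midpoint between the fixed jaw and the fully open sliding jaw; z up. Flat bed, x -45 to 45 mm, y -112 to 90 mm, top at z = 60 mm; foot flange 130 mm wide (x), 12 mm high. End block 70 mm wide at y = -112 to -88 mm, up to z = 110 mm; the crank is outside it, at the -y end
- fixed_jaw: fixed jaw at the +y end of the vise: 80 mm wide (vise x), 38 mm thick, from the bed to 44 mm above it. Origin: at the bottom middle of its gripping face, which is at vise y = +50 mm
- jaw: sliding jaw, 80 mm wide, from the bed to 44 mm above it, moved along vise +y by the crank. Its gripping face is a steel pad on springs that stands 6 mm off the jaw block and yields under load (15 N per mm, so 38 N per rad of crank). Origin: at the bottom middle of the pad's face when unloaded (vise y = -50 mm when fully open). The gap between the faces is 85 to 100 mm at the start
- crank (a joint): crank angle (rad), 0 = fully open (gap 100 mm), grows clockwise as seen from the crank end looking along vise +y; a full turn closes the jaw 16 mm. The jaws meet the 62 mm head at about 14.9 rad. Stays where left, turns with about 3 N at the handle. Throw 45 mm: at angle q the handle is at vise x = 45 sin q mm, z = 88 + 45 cos q mm
- crank_grip (a point): grip point on the crank's black handle: a round sleeve 20 mm in diameter, 62 mm long, parallel to vise y, sticking out from the crank arm along -y; it spins freely on its pin, so it can stay gripped while the crank goes round. This point is 42 mm from its inner end and 20 mm from its outer end
- crank_axis (a point): point on the crank's axis of rotation (fixed, vise y = -176.5 mm, 88 mm above the ledge), in the plane in which the handle's grip point goes round
- hairpin_jar: bystander: clear acrylic jar of hairpins, 68 mm across, 85 mm high; origin at the centre of its underside
- tweezer: bystander: steel tweezer, 115 mm long along its x, lying flat; origin near its middle, underneath
- compact: bystander: folded round compact mirror, black, 80 mm across, 19 mm high; origin at the centre of its underside
- round_brush: bystander: round brush lying on its side, 190 mm long along its x, 47 mm across; origin under its neck
- oval_brush: bystander: small pink brush with an oval head 76 by 52 mm, 148 mm long along its x, lying bristles up; origin under the head's centre
- comb: bystander: black comb, 170 mm long along its x, lying flat; origin under its middle
- lotion: bystander: white bottle with metal cap, 56 mm across, 150 mm high; origin at the centre of its underside

How it is judged:
On the way, in this order (a step that is already met when the one before it is completed fails the run):
1. the paddle brush lies bristles up on the vise bed, its head between the open jaws, let go, not yet clamped (x of paddle_brush in the frame of vise between -0.025 and 0.025 m and y of paddle_brush in the frame of vise between -0.02 and 0.025 m and z of paddle_brush in the frame of vise between 0.055 and 0.065 m and angle between paddle_brush's own z axis and vertical below 0.1 rad and contact force between the fingers and paddle_brush below 0.1 N and contact force between jaw and paddle_brush below 5 N and linear speed of paddle_brush below 0.02 m/s), for 0.2 s.
2. the sliding jaw has been cranked onto the head and presses it against the fixed jaw (x of paddle_brush in the frame of vise between -0.025 and 0.025 m and y of paddle_brush in the frame of vise between -0.02 and 0.025 m and z of paddle_brush in the frame of vise between 0.055 and 0.065 m and angle between paddle_brush's own z axis and vertical below 0.1 rad and contact force between each of jaw, fixed_jaw and paddle_brush above 12 N and angle between the x axis of paddle_brush and the x axis of vise, either way round below 0.08 rad), for 0.2 s.
At the end, for the whole second after the job is handed in: Brush flat on the vise bed (within 5 mm, tilt under 0.1 rad), bristles up, head centre within 25 mm of the jaws' middle across the vise, square to the screw within 0.08 rad, pinched by both jaws with over 12 N each; brush and crank released and at rest (all of step 2 and contact force between the fingers and paddle_brush below 0.1 N and linear speed of paddle_brush below 0.01 m/s and velocity of joint crank between -0.05 and 0.05 rad/s); the robot touches nothing.
It fails at once if the brush is crushed: more than 150 N from the sliding jaw (contact force between jaw and paddle_brush above 150 N).
It fails at once if another thing on the ledge (jar, tweezer, compact, round or oval brush, comb, bottle) is moved more than 30 mm (distance of any of hairpin_jar, tweezer, compact, round_brush, oval_brush, comb, lotion from where it was at the start of the episode above 0.03 m).
It also fails if it takes over 72 s, if anything falls off the work surface, if the arm or the gripper's body presses on something with over 40 N, if the wrist force passes 120 N, or if a joint passes its speed limit or range.

### The arm

A 6-joint arm with a two-finger parallel gripper is mounted at the origin on the work surface. World frame = base frame: x ahead of the robot, y to its left, z up, the work surface at z = 0. Lengths are in m, angles in rad, forces in N, time in s.
With the tool pointing down it reaches from about 0.35 to 0.775 m from the base axis. Payload 5.5 kg.
Tool frame: the origin (TCP) lies at the very end of the fingers, on their centre line; the grasp point (between the pads) lies 19 mm behind it; z points along the fingers, y is the direction in which the jaws open and shut (so a half turn about z gives the same grasp; the last joint's range is limited). The gripper opens to 85 mm and grips with 20 to 120 N. Pads are 22 mm wide; open, the fingers measure 114 mm over their backs; the gripper's body (76 mm by 85 mm) begins 54 mm behind the grasp point. The pads swing forward as they close: fully open they stand 13 mm farther back than shut.
Start: joints at [-0.14, 0.313, 0.046, 1.304, 0, 1.431], TCP at [0.575, -0, 0.231] pointing down, gripper open.
Joint ranges: [-2.76, 2.76], [-0.86, 1.69], [-1.03, 1.26], [-2.2, 2.34], [-1.47, 1.5], [-3.14, 3.14]. Speed limits (rad/s): [2.57, 2.57, 3.14, 3.14, 3.14, 3.14].

### API

Orientations are given as a unit quaternion [w, x, y, z].
In Python, from workcell import get_state, imaging, env, spotter gives the robot as it stands.
- The arm moves only by the tool play_rows, never from a script. Its argument "moves" is a list of rows, each an object with "claw": the finger opening in cm, from 0 to 8.54; "delta_pos": the shift along the tool's x, y, z in cm, a list of three; "twist": the turn about the tool's z in degrees. A call has 1 to 12 rows; each row is the pose to reach, as a shift and turn from the pose commanded when the call began, along the tool's axes at that moment; what a row does not reach only later rows make up. A row lasts 1/8 s, in which the tool goes at most 62.5 mm and 10.7 degrees, less where a joint would pass 70% of its speed; a pose out of reach is approached as far as the arm can. A call with a gripper value outside its range is refused whole. The fingers move at their own pace and stop on an object; "force" is the grip in N (left out, the last holds). Time passes only in rows, so rows that repeat a pose let the fingers close. It gives the time, the measured TCP pose, the force and the opening at its end, in the units of the state.
- get_state(): the state, without advancing time (a new reading comes with each control period).
- imaging.read_camera(name): name is "scene" or "side" or "wrist"; returns the picture (420x560x3 uint8, red, green, blue); there is no depth.
- imaging.camera_info(name): a dict with "fx", "fy", "cx", "cy" (pixels), "world_to_cam" (4x4, takes a point from world to camera coordinates). Camera axes: x right, y down, z forward; pixel columns grow to the right and rows downward; lengths in m; the calibration is good to about 2 mm. The wrist camera is an equidistant fisheye: a pixel r from the principal point sees the ray r / f radians off the axis. A picture is of the moment at which its call begins: read the wrist's pose just before it. camera_info takes no time and is no camera call; for the wrist camera it gives the pose at the moment of the call.
- env.hand_in(): hands the job in, once; it reports no verdict.
Trained networks look in the newest picture that a camera, given by its name, has taken for a name from the list of things; names that differ only in an ending like _2 or _b are one class to them, and where a whole thing is asked for, a point or a joint stands for the part that bears it (a point fixed in the world has none). Each returns a list of dicts, best first, with "conf" (0 to 1); they miss things now and then, are a little off and sometimes report something else, mostly with a low value. They report only what shows in the picture. A call takes as long as a camera call.
- spotter.spot_in(camera, query): "extent" ([left, top, right, bottom] in pixels, round what is visible of it).
The state is a dict: "clock": time; "joint_pos": joint angles; "qvel": joint speeds; "tau": joint torques, N m; "tcp_pos": TCP position; "orientation": TCP orientation; "wrist_force": force on the tool from outside, world axes, zero at the start; "ft_torque": the same for the moment, N m; "finger_gap": finger opening in m.
Only numpy, scipy, OpenCV 4.12 (cv2) and the standard library are available. Lean on these libraries where they do the work, as an engineer would, in place of code of your own. Each camera call takes 0.05 s, during which the arm holds its last target. There are 200 camera calls.

## Working session

There is one attempt and no reset: what is moved stays moved. The work goes in short steps, Python scripts to look and compute and a tool call to move; the robot and the scene stay as the last step left them, time stands still between calls to the robot, and variables do not carry over. Pictures are saved under pics/ and viewed, about 8 in all and at most 12, crops included, and the job is handed in when it is done.

Besides the shell and the picture viewer there is one more tool, called after ">>>" by a JSON object that holds its "name" and its "arguments", one argument or row to a line. play_rows: Moves the arm, as the interface text tells. Its arguments: {"type":"object","properties":{"moves":{"type":"array"},"force":{"type":"number"}},"required":["moves"]}

```bash
mkdir -p pics; ls; cat > h.py <<'E'
import numpy as np, cv2
from workcell import get_state, imaging, env, spotter
def shot(n,name):
    im=imaging.read_camera(n); cv2.imwrite(f'pics/{name}.png',cv2.cvtColor(im,cv2.COLOR_RGB2BGR)); return im
def ray(ci,u,v,fish=False):
    x=(u-ci['cx'])/ci['fx']; y=(v-ci['cy'])/ci['fy']
    if fish:
        r=np.hypot(x,y); s=np.sin(r)/max(r,1e-9); d=np.array([x*s,y*s,np.cos(r)])
    else: d=np.array([x,y,1.])
    M=np.array(ci['world_to_cam']); R=M[:3,:3]; o=-R.T@M[:3,3]
    return o,R.T@d
def at_z(ci,u,v,z,fish=False):
    o,d=ray(ci,u,v,fish); return o+d*(z-o[2])/d[2]
def proj(ci,p,fish=False):
    M=np.array(ci['world_to_cam']); q=M[:3,:3]@np.array(p)+M[:3,3]
    if fish:
        t=np.arctan2(np.hypot(q[0],q[1]),q[2]); n=max(np.hypot(q[0],q[1]),1e-9)
        return ci['cx']+ci['fx']*t*q[0]/n, ci['cy']+ci['fy']*t*q[1]/n
    return ci['cx']+ci['fx']*q[0]/q[2], ci['cy']+ci['fy']*q[1]/q[2]
E
python3 - <<'E'
from h import *
print(get_state())
a=shot('scene','s0');b=shot('side','d0');c=shot('wrist','w0')
cv2.imwrite('pics/all0.png',cv2.cvtColor(np.vstack([a]),cv2.COLOR_RGB2BGR))
for cam in ('scene','side','wrist'):
    ci=imaging.camera_info(cam); print(cam,ci['fx'],ci['cx'],ci['cy'],np.round(np.array(ci['world_to_cam']),3).tolist())
    for q in ('paddle_brush','vise','fixed_jaw','jaw','crank_grip'):
        print(q,[(np.round(r['extent']).tolist(),round(r['conf'],2)) for r in spotter.spot_in(cam,q)[:2]])
E
```

```text
pics
{'clock': 0.0, 'joint_pos': array([-1.39605952e-01,  3.13997205e-01,  4.49663730e-02,  1.30361439e+00,
       -2.62790000e-05,  1.43118815e+00]), 'qvel': array([-0.00072444,  0.00041409, -0.00020417,  0.00058485,  0.00043809,
       -0.00011992]), 'tau': array([-2.90074182e-03, -4.80629075e+01,  2.98531097e+01,  1.95313990e-02,
       -3.83516899e-04, -4.27451073e-05]), 'tcp_pos': array([5.74475413e-01, 5.26976044e-05, 2.30405550e-01]), 'orientation': array([-7.30377070e-04,  7.07105683e-01,  7.07107275e-01, -5.66853340e-04]), 'wrist_force': array([-0.46286018, -0.04567326,  0.93376765]), 'ft_torque': array([0.00859318, 0.01974207, 0.01547411]), 'finger_gap': 0.08568215573452387}
scene 422.710829438741 276.1078530968952 204.637950595894 [[0.86, 0.51, 0.013, -0.45], [0.358, -0.585, -0.728, -0.151], [-0.364, 0.631, -0.685, 1.357], [0.0, 0.0, 0.0, 1.0]]
paddle_brush [([277.0, 146.0, 330.0, 171.0], 0.62)]
vise [([222.0, 163.0, 308.0, 250.0], 0.69)]
fixed_jaw [([269.0, 164.0, 301.0, 190.0], 0.86), ([222.0, 164.0, 308.0, 252.0], 0.23)]
jaw [([248.0, 194.0, 282.0, 221.0], 0.61)]
crank_
[... 242 characters left out ...]
.0, 332.0, 323.0, 366.0], 0.87)]
vise [([257.0, 210.0, 314.0, 296.0], 0.81), ([325.0, 181.0, 359.0, 196.0], 0.27)]
fixed_jaw [([267.0, 249.0, 300.0, 275.0], 0.87)]
jaw [([274.0, 221.0, 305.0, 243.0], 0.87), ([310.0, 291.0, 358.0, 313.0], 0.16)]
crank_grip [([305.0, 210.0, 315.0, 222.0], 0.55)]
wrist 325.19226210127806 274.4989377536787 215.7311227866385 [[1.0, -0.0, 0.0, -0.576], [-0.0, -0.949, 0.314, -0.04], [0.0, -0.314, -0.949, 0.38], [0.0, 0.0, 0.0, 1.0]]
paddle_brush []
vise [([144.0, 93.0, 282.0, 353.0], 0.63)]
fixed_jaw [([143.0, 95.0, 243.0, 152.0], 0.86)]
jaw [([168.0, 225.0, 258.0, 290.0], 0.68), ([399.0, 47.0, 483.0, 115.0], 0.54)]
crank_grip [([191.0, 314.0, 218.0, 351.0], 0.89)]
```

View pics/s0.png

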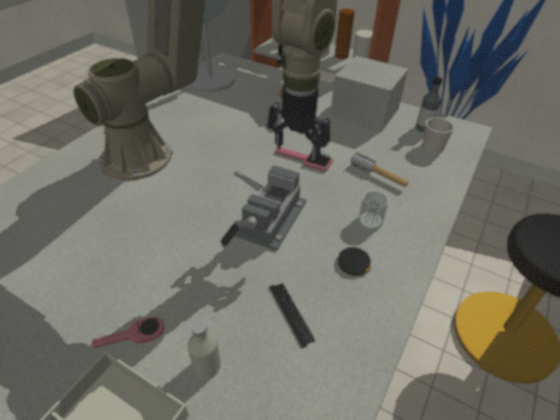

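View pics/d0.png

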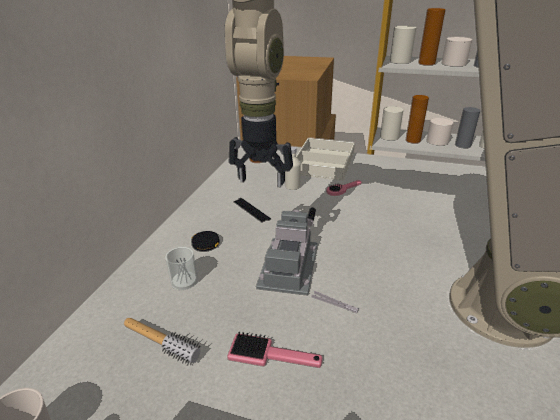

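View pics/w0.png

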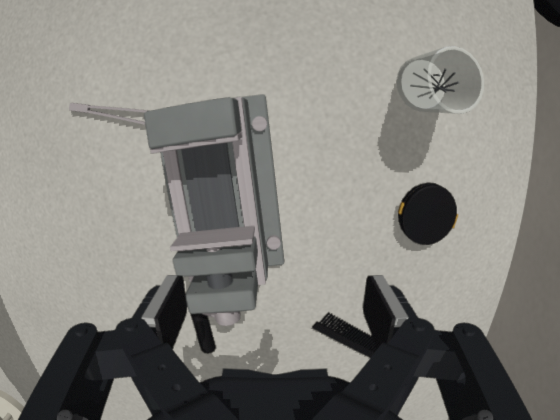

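The scene view shows the paddle brush at (303,158), partly behind the gripper, and the vise at (265,207). In the side view the brush lies with its head at (250,348) and its handle end at (320,360). The wrist view shows the vise clearly: fixed jaw at the top (~(192,123)), sliding jaw at (215,262), and the crank handle at (204,330).

```bash
python3 - <<'E'
from h import *
w=cv2.imread('pics/w0.png'); cv2.imwrite('pics/w0c.png',cv2.resize(w[85:360,120:310],None,fx=2.1,fy=2.1,interpolation=cv2.INTER_CUBIC))
ci=imaging.camera_info('wrist')
for n,u,v,z in [('fjBL',146,113,.104),('fjBR',237,100,.104),('fjFR',239,135,.104),('fjFL',150,147,.104),('flT',264,96,.012),('flB',283,263,.012),('crank',204,330,.1)]:
    print(n,np.round(at_z(ci,u,v,z,True),4))
# brush from side cam, warp onto z=.016 plane
ci=imaging.camera_info('side'); s=cv2.imread('pics/d0.png')
hsv=cv2.cvtColor(s,cv2.COLOR_BGR2HSV)
m=((hsv[...,0]>160)|(hsv[...,0]<5))&(hsv[...,1]>80); m=m.astype(np.uint8); m[:310]=0
pts=np.argwhere(m)[:,::-1]
P=np.array([at_z(ci,u,v,.014)[:2] for u,v in pts])
print(len(P),P.min(0),P.max(0))
d=at_z(ci,250,340,.03);print('bristle ctr',d)
r=cv2.minAreaRect((P*1000).astype(np.float32)); print(r, cv2.boxPoints(r))
# handle points: farthest from the bristles
hp=P[P[:,0]<P[:,0].min()+.06]; c=hp.mean(0); u,sv,vt=np.linalg.svd(hp-c); print('handle',c,vt[0],np.degrees(np.arctan2(vt[0,1],vt[0,0])))
E
```

```text
fjBL [0.4656 0.0847 0.104 ]
fjBR [0.5452 0.0912 0.104 ]
fjFR [0.5465 0.062  0.104 ]
fjFL [0.4678 0.0547 0.104 ]
flT [0.5644 0.0986 0.012 ]
flB [ 0.5863 -0.1002  0.012 ]
crank [ 0.5002 -0.1383  0.1   ]
1026 [0.3639369  0.24743655] [0.55173425 0.31820377]
bristle ctr [0.51187064 0.27405026 0.03      ]
((457.2330322265625, 276.71209716796875), (186.69970703125, 69.47945404052734), 4.911479949951172) [[361.25165 303.332  ]
 [367.20026 234.10764]
 [553.2144  250.0922 ]
 [547.2658  319.31656]]
handle [0.39540201 0.27306764] [-0.99530878 -0.09674937] -174.4479847025439
```

View pics/w0c.png

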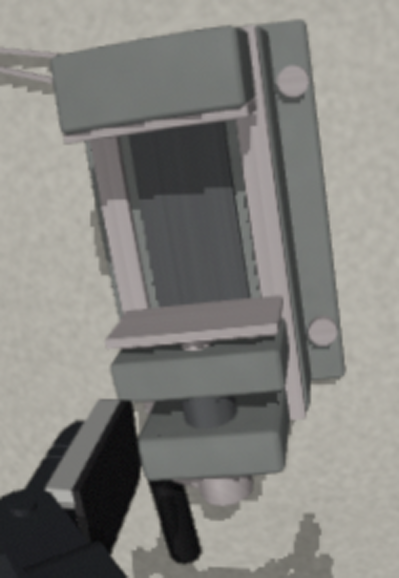

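The crop confirms the vise geometry: its yaw is about 5–6°, with the origin near (0.51, 0.003). The brush's head centre is near (0.512, 0.28), at nearly the same yaw, with its handle pointing to −x. I'll move above the brush and look from close by.

>>> {"name": "play_rows", "arguments": {
  "moves": [
    {"claw":8.5,"delta_pos":[3,-1.5,0],"twist":-10},
    {"claw":8.5,"delta_pos":[6,-3,0],"twist":-20},
    {"claw":8.5,"delta_pos":[9,-4.5,0],"twist":-30},
    {"claw":8.5,"delta_pos":[12,-6,0],"twist":-40},
    {"claw":8.5,"delta_pos":[15,-7.5,0],"twist":-50},
    {"claw":8.5,"delta_pos":[18,-9,0],"twist":-60},
    {"claw":8.5,"delta_pos":[21,-10.5,0],"twist":-70},
    {"claw":8.5,"delta_pos":[24,-12,0],"twist":-80},
    {"claw":8.5,"delta_pos":[27,-13,0],"twist":-90},
    {"claw":8.5,"delta_pos":[27.8,-13,0],"twist":-95},
    {"claw":8.5,"delta_pos":[27.8,-13,0],"twist":-95},
    {"claw":8.5,"delta_pos":[27.8,-13,0],"twist":-95}
  ]
}}

```text
clock: 2.4
tcp_pos: [0.4451, 0.2776, 0.2313]
orientation: [0.0, -0.043, 0.999, -0.0]
wrist_force: [-0.5, -0.5, 0.7]
finger_gap: 0.0848
```

```bash
python3 - <<'E'
from h import *
s=get_state(); print(s['clock'],s['tcp_pos'],s['orientation'],s['joint_pos'])
ci=imaging.camera_info('wrist'); im=shot('wrist','w1'); shot('scene','s1'); shot('side','d1')
print(np.round(np.array(ci['world_to_cam']),3).tolist())
hsv=cv2.cvtColor(im,cv2.COLOR_RGB2HSV)
m=(((hsv[...,0]>160)|(hsv[...,0]<5))&(hsv[...,1]>80)).astype(np.uint8)
n,l,st,ce=cv2.connectedComponentsWithStats(m); k=1+st[1:,4].argmax(); m=l==k; print(st[k])
P=np.array([at_z(ci,u,v,.014,True)[:2] for v,u in np.argwhere(m)])
r=cv2.minAreaRect((P*1000).astype(np.float32)); print(r)
for q in ('paddle_brush','vise','fixed_jaw','jaw'):
    print(q,[(np.round(r['extent']).tolist(),round(r['conf'],2)) for r in spotter.spot_in('wrist',q)[:2]])
E
```

```text
2.4 [0.4450785  0.27763865 0.23129877] [ 2.03408431e-05 -4.27305782e-02  9.99086623e-01 -1.26793360e-04] [ 4.04777387e-01  2.15358538e-01 -8.42121475e-02  1.27127741e+00
 -2.51557348e-04  3.19290208e-01]
[[-0.085, 0.996, 0.001, -0.239], [0.946, 0.081, 0.315, -0.485], [0.314, 0.027, -0.949, 0.232], [0.0, 0.0, 0.0, 1.0]]
[ 245  111   52  155 2718]
((456.6221923828125, 274.5528564453125), (184.14451599121094, 59.92001724243164), 4.977278709411621)
paddle_brush [([243.0, 111.0, 301.0, 268.0], 0.81)]
vise [([2.0, 166.0, 136.0, 276.0], 0.95)]
fixed_jaw [([57.0, 195.0, 112.0, 275.0], 0.63)]
jaw [([0.0, 198.0, 35.0, 272.0], 0.77)]
```

View pics/w1.png

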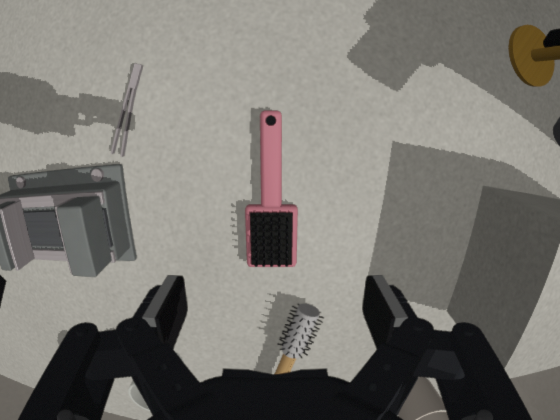

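The close view shows the brush upright in the picture, handle end at (271,118) and head centred at (272,237). The measured width is 60 (62 expected) and length 184 (189 expected), so the fit holds. The grip point is at (0.443, 0.2735) with yaw 5°. I'll descend and grip.

>>> {"name": "play_rows", "arguments": {
  "moves": [
    {"claw":6,"delta_pos":[0.2,-0.4,5]},
    {"claw":6,"delta_pos":[0.2,-0.4,10]},
    {"claw":6,"delta_pos":[0.2,-0.4,15]},
    {"claw":6,"delta_pos":[0.2,-0.4,19]},
    {"claw":6,"delta_pos":[0.2,-0.4,21.5]},
    {"claw":6,"delta_pos":[0.2,-0.4,22.7]},
    {"claw":6,"delta_pos":[0.2,-0.4,22.7]},
    {"claw":1.5,"delta_pos":[0.2,-0.4,22.7]},
    {"claw":1.5,"delta_pos":[0.2,-0.4,22.7]},
    {"claw":1.5,"delta_pos":[0.2,-0.4,22.7]},
    {"claw":1.5,"delta_pos":[0.2,-0.4,22.7]},
    {"claw":1.5,"delta_pos":[0.2,-0.4,22.7]}
  ],
  "force": 60
}}

```text
validation failed for argument at $.mo...
```

```bash
python3 - <<'E'
from h import *
s=get_state(); print(s['clock'],s['tcp_pos'],s['orientation'],s['finger_gap'],s['wrist_force'])
E
```

```text
2.75 [0.44519953 0.27766609 0.23134097] [ 7.14252937e-05 -4.31691888e-02  9.99067773e-01  6.70818188e-06] 0.08520708883851331 [-0.64494923  0.05080696  0.02675502]
```

>>> {"name": "play_rows", "arguments": {
  "moves": [
    {"claw":6,"delta_pos":[0.2,-0.4,5],"twist":0},
    {"claw":6,"delta_pos":[0.2,-0.4,10],"twist":0},
    {"claw":6,"delta_pos":[0.2,-0.4,15],"twist":0},
    {"claw":6,"delta_pos":[0.2,-0.4,19],"twist":0},
    {"claw":6,"delta_pos":[0.2,-0.4,21.5],"twist":0},
    {"claw":6,"delta_pos":[0.2,-0.4,22.7],"twist":0},
    {"claw":6,"delta_pos":[0.2,-0.4,22.7],"twist":0},
    {"claw":1.5,"delta_pos":[0.2,-0.4,22.7],"twist":0},
    {"claw":1.5,"delta_pos":[0.2,-0.4,22.7],"twist":0},
    {"claw":1.5,"delta_pos":[0.2,-0.4,22.7],"twist":0},
    {"claw":1.5,"delta_pos":[0.2,-0.4,22.7],"twist":0},
    {"claw":1.5,"delta_pos":[0.2,-0.4,22.7],"twist":0}
  ],
  "force": 60
}}

```text
clock: 4.25
tcp_pos: [0.4445, 0.2743, 0.0058]
orientation: [0.001, -0.044, 0.999, 0.0]
wrist_force: [-1.6, -0.7, 6.5]
finger_gap: 0.0223
```

>>> {"name": "play_rows", "arguments": {
  "moves": [
    {"claw":1.5,"delta_pos":[0,0,0],"twist":0},
    {"claw":1.5,"delta_pos":[0,0,0],"twist":0},
    {"claw":1.5,"delta_pos":[0,0,-2],"twist":0},
    {"claw":1.5,"delta_pos":[0,0,-6],"twist":0},
    {"claw":1.5,"delta_pos":[0,0,-10],"twist":0},
    {"claw":1.5,"delta_pos":[0,0,-14],"twist":0},
    {"claw":1.5,"delta_pos":[0,0,-16],"twist":0},
    {"claw":1.5,"delta_pos":[0,0,-16],"twist":0},
    {"claw":1.5,"delta_pos":[0,0,-16],"twist":0}
  ]
}}

```text
clock: 5.38
tcp_pos: [0.4428, 0.2736, 0.1634]
orientation: [-0.001, -0.044, 0.999, -0.0]
wrist_force: [-0.2, -0.9, -0.5]
finger_gap: 0.0223
```

```bash
python3 - <<'E'
from h import *
s=get_state(); print(s['clock'],s['tcp_pos'],s['orientation'],s['finger_gap'],s['wrist_force'])
ci=imaging.camera_info('wrist'); im=shot('wrist','w2')
print(np.round(np.array(ci['world_to_cam']),3).tolist())
a=im; b=shot('side','d2')
cv2.imwrite('pics/m2.png',cv2.cvtColor(np.hstack([cv2.resize(a,(400,300)),cv2.resize(b,(400,300))]),cv2.COLOR_RGB2BGR))
E
```

```text
5.375 [0.44276355 0.27355758 0.16335309] [-5.98975937e-04 -4.36204809e-02  9.99047968e-01 -2.30764855e-04] 0.022290067363655946 [-0.18604589 -0.88785538 -0.54265239]
[[-0.087, 0.996, 0.0, -0.234], [0.946, 0.082, 0.314, -0.461], [0.313, 0.028, -0.949, 0.169], [0.0, 0.0, 0.0, 1.0]]
```

View pics/m2.png

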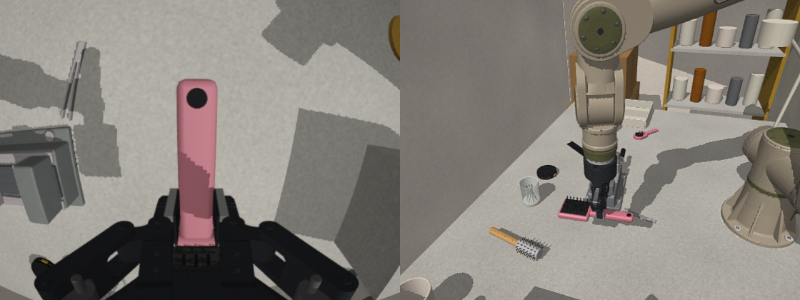

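The brush is held level: the pink handle is centred at (197,165) in the left half, and the side view shows it lifted. Next I'll fit the vise pose from the first wrist picture's corner points.

```bash
python3 - <<'E'
from h import *
from scipy.optimize import least_squares
# wrist cam at start: tool x->+y
ci=imaging.camera_info('wrist'); ci=dict(ci); ci['world_to_cam']=[[1,0,0,-.576],[0,-.949,.314,-.04],[0,-.314,-.949,.38],[0,0,0,1]]
R=np.array(ci['world_to_cam'])[:3,:3]; u,_,v=np.linalg.svd(R); 
M=np.array(ci['world_to_cam']);M[:3,:3]=u@v; ci['world_to_cam']=M
obs={(-40,88,104):(146.2,113.6),(40,88,104):(232.9,97.9),(65,90,12):(265.2,94.5),(65,-112,12):(283.8,264.5),(-35,-112,110):(190,311),(35,-112,110):(253.3,307.9),(-40,50,104):(151,149.3),(40,50,104):(239,136.4)}
def W(p,q):
    c,s=np.cos(p[2]),np.sin(p[2]); return np.array([p[0]+c*q[0]/1e3-s*q[1]/1e3,p[1]+s*q[0]/1e3+c*q[1]/1e3,q[2]/1e3])
f=lambda p:np.concatenate([np.array(proj(ci,W(p,k),True))-o for k,o in obs.items()])
r=least_squares(f,[.51,.003,.09],loss='soft_l1',f_scale=1.5); p=r.x
print('vise',p,np.degrees(p[2])); print(np.round(f(p).reshape(-1,2),1))
for uv in [(176,233.6),(254.8,226.4),(204,330),(208,350),(200,316)]:
    for z in (.104,.12,.05):
        w=at_z(ci,*uv,z,True)-[p[0],p[1],0]; c,s=np.cos(p[2]),np.sin(p[2]); print(uv,z,np.round([c*w[0]+s*w[1],-s*w[0]+c*w[1]],4))
np.save('vise.npy',p)
# second views: crank via spot boxes in scene and side
for cam,b in (('scene',[221,225,240,245]),('side',[305,210,315,222])):
    c2=imaging.camera_info(cam); print(cam,'vise fixed jaw top corners',[np.round(proj(c2,W(p,k))).tolist() for k in [(-40,88,104),(40,88,104),(40,50,104),(-40,50,104)]])
    for q in np.arange(0,6.3,.5):
        print(round(q,1),np.round(proj(c2,W(p,(45*np.sin(q),-176.5,88+45*np.cos(q))))),np.round(proj(ci,W(p,(45*np.sin(q),-176.5,88+45*np.cos(q))),True)) if cam=='scene' else '')
E
```

```text
vise [0.51187072 0.00545968 0.09850164] 5.643728008629112
[[-2.9 -5. ]
 [ 1.1 -4.2]
 [ 1.7 -0.7]
 [ 0.  -1.7]
 [-2.7  2.4]
 [ 2.4  2.1]
 [-1.6  2.1]
 [ 0.1  2.5]]
(176, 233.6) 0.104 [-0.0292 -0.0277]
(176, 233.6) 0.12 [-0.0232 -0.022 ]
(176, 233.6) 0.05 [-0.0493 -0.0472]
(254.8, 226.4) 0.104 [ 0.0442 -0.0276]
(254.8, 226.4) 0.12 [ 0.0458 -0.0218]
(254.8, 226.4) 0.05 [ 0.0388 -0.047 ]
(204, 330) 0.104 [-0.024  -0.1386]
(204, 330) 0.12 [-0.0184 -0.1262]
(204, 330) 0.05 [-0.0432 -0.1802]
(208, 350) 0.104 [-0.0257 -0.1673]
(208, 350) 0.12 [-0.02   -0.1533]
(208, 350) 0.05 [-0.0452 -0.2148]
(200, 316) 0.104 [-0.0244 -0.12  ]
(200, 316) 0.12 [-0.0187 -0.1087]
(200, 316) 0.05 [-0.0436 -0.1579]
scene vise fixed jaw top corners [[274.0, 164.0], [301.0, 172.0], [295.0, 180.0], [268.0, 172.0]]
0.0 [241. 222.] [229. 374.]
0.5 [250. 227.] [250. 369.]
1.0 [256. 234.] [266. 359.]
1.5 [259. 241.] [273. 346.]
2.0 [258. 247.] [269. 334.]
2.5 [252. 250.] [258. 326.]
3.0 [245. 249.] [242. 323.]
3.5 [237. 245.] [225. 325.]
4.0 [230. 239.] [209. 332.]
4.5 [226. 233.] [198. 342.]
5.0 [226. 226.] [195. 354.]
5.5 [229. 222.] [202. 366.]
6.0 [236. 221.] [218. 373.]
side vise fixed jaw top corners [[297.0, 261.0], [263.0, 257.0], [267.0, 247.0], [299.0, 251.0]]
0.0 [298. 192.] 
0.5 [291. 193.] 
1.0 [285. 197.] 
1.5 [283. 203.] 
2.0 [284. 210.] 
2.5 [289. 215.] 
3.0 [296. 219.] 
3.5 [303. 219.] 
4.0 [309. 216.] 
4.5 [313. 210.] 
5.0 [313. 203.] 
5.5 [309. 197.] 
6.0 [303. 193.]
```

The fit gives the vise at (0.512, 0.004) with yaw 5.6°, and the sliding pad is near y = −40 mm. I'll carry the brush over and check before lowering.

>>> {"name": "play_rows", "arguments": {
  "moves": [
    {"claw":1.5,"delta_pos":[0.4,-4,0],"twist":0},
    {"claw":1.5,"delta_pos":[0.8,-9,0],"twist":0},
    {"claw":1.5,"delta_pos":[1.2,-14,0],"twist":0},
    {"claw":1.5,"delta_pos":[1.6,-19,0],"twist":0},
    {"claw":1.5,"delta_pos":[2.0,-23.5,0],"twist":-0.6},
    {"claw":1.5,"delta_pos":[2.3,-26,0],"twist":-0.6},
    {"claw":1.5,"delta_pos":[2.3,-27,0],"twist":-0.6},
    {"claw":1.5,"delta_pos":[2.3,-27,2],"twist":-0.6},
    {"claw":1.5,"delta_pos":[2.3,-27,3],"twist":-0.6},
    {"claw":1.5,"delta_pos":[2.3,-27,3],"twist":-0.6}
  ]
}}

```text
clock: 6.72
tcp_pos: [0.443, 0.0036, 0.1332]
orientation: [-0.001, -0.049, 0.999, 0.0]
wrist_force: [0.3, 0.0, -0.8]
finger_gap: 0.0225
```

```bash
python3 - <<'E'
from h import *
s=get_state(); print(s['clock'],s['tcp_pos'],s['orientation'],s['finger_gap'],s['wrist_force'])
a=shot('scene','s3'); b=shot('side','d3')
x=cv2.resize(a[110:270,190:350],(400,400),interpolation=2); y=cv2.resize(b[180:340,210:370],(400,400),interpolation=2)
cv2.imwrite('pics/m3.png',cv2.cvtColor(np.hstack([x,y]),cv2.COLOR_RGB2BGR))
p=np.load('vise.npy'); 
for q in ('fixed_jaw','jaw','crank_grip','vise'):
  for cam in ('scene','side','wrist'): print(q,cam,[(np.round(r['extent']).tolist(),round(r['conf'],2)) for r in spotter.spot_in(cam,q)[:1]])
E
```

```text
6.725 [0.44302553 0.00355849 0.13324743] [-1.28879736e-03 -4.93234004e-02  9.98781961e-01  3.69167691e-04] 0.02249887087793352 [ 0.28597971  0.04389967 -0.77746414]
fixed_jaw scene [([359.0, 191.0, 388.0, 229.0], 0.74)]
fixed_jaw side [([269.0, 251.0, 301.0, 275.0], 0.7)]
fixed_jaw wrist [([19.0, 220.0, 86.0, 313.0], 0.9)]
jaw scene [([245.0, 195.0, 282.0, 220.0], 0.81)]
jaw side []
jaw wrist [([0.0, 265.0, 5.0, 286.0], 0.61)]
crank_grip scene [([222.0, 223.0, 240.0, 247.0], 0.65)]
crank_grip side []
crank_grip wrist []
vise scene [([221.0, 170.0, 308.0, 251.0], 0.87)]
vise side [([257.0, 210.0, 317.0, 294.0], 0.62)]
vise wrist [([2.0, 176.0, 119.0, 314.0], 0.64)]
```

View pics/m3.png

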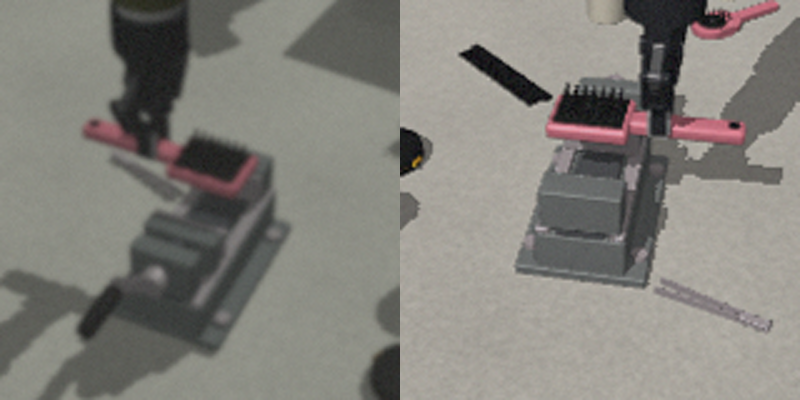

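The brush head hangs between the jaws in both views: (212,160) in the left half and (590,112) in the right. The handle points clear to −x. I'll lower it now.

>>> {"name": "play_rows", "arguments": {
  "moves": [
    {"claw":1.5,"delta_pos":[0,-0.1,2],"twist":0},
    {"claw":1.5,"delta_pos":[0,-0.1,4],"twist":0},
    {"claw":1.5,"delta_pos":[0,-0.1,5.5],"twist":0},
    {"claw":1.5,"delta_pos":[0,-0.1,6.3],"twist":0},
    {"claw":1.5,"delta_pos":[0,-0.1,6.6],"twist":0},
    {"claw":1.5,"delta_pos":[0,-0.1,6.8],"twist":0},
    {"claw":1.5,"delta_pos":[0,-0.1,6.8],"twist":0},
    {"claw":1.5,"delta_pos":[0,-0.1,6.8],"twist":0}
  ]
}}

```text
clock: 8.43
tcp_pos: [0.4444, 0.0018, 0.0667]
orientation: [0.0, -0.049, 0.999, -0.0]
wrist_force: [0.1, -1.0, -1.2]
finger_gap: 0.0224
```

```bash
python3 - <<'E'
from h import *
s=get_state(); print(s['clock'],s['tcp_pos'],s['orientation'],s['finger_gap'],s['wrist_force'],s['ft_torque'])
E
```

```text
8.425 [0.44443392 0.00180355 0.06667718] [ 4.00921203e-04 -4.88585440e-02  9.98805623e-01 -9.24566457e-05] 0.022414369927940554 [ 0.14005585 -1.03147934 -1.21715992] [-0.03018198  0.03572362  0.01481447]
```

>>> {"name": "play_rows", "arguments": {
  "moves": [
    {"claw":1.5,"delta_pos":[0,0,0.1],"twist":0},
    {"claw":1.5,"delta_pos":[0,0,0.2],"twist":0},
    {"claw":1.5,"delta_pos":[0,0,0.2],"twist":0},
    {"claw":1.5,"delta_pos":[0,0,0.2],"twist":0}
  ]
}}

```text
clock: 8.93
tcp_pos: [0.4444, 0.0018, 0.0655]
orientation: [0.001, -0.049, 0.999, -0.0]
wrist_force: [-3.2, 0.1, 9.4]
finger_gap: 0.0221
```

Contact with the bed: 9 N at TCP z = 0.0655, about as expected. I'll release gently and rise.

>>> {"name": "play_rows", "arguments": {
  "moves": [
    {"claw":3.2,"delta_pos":[0,0,0],"twist":0},
    {"claw":4.2,"delta_pos":[0,0,0],"twist":0},
    {"claw":4.2,"delta_pos":[0,0,0],"twist":0},
    {"claw":4.2,"delta_pos":[0,0,0],"twist":0},
    {"claw":4.2,"delta_pos":[0,0,-2],"twist":0},
    {"claw":4.2,"delta_pos":[0,0,-6],"twist":0},
    {"claw":4.2,"delta_pos":[0,0,-11],"twist":0},
    {"claw":4.2,"delta_pos":[0,0,-15],"twist":0},
    {"claw":4.2,"delta_pos":[0,0,-15],"twist":0},
    {"claw":4.2,"delta_pos":[0,0,-15],"twist":0}
  ]
}}

```text
clock: 10.18
tcp_pos: [0.4438, 0.0019, 0.2137]
orientation: [-0.0, -0.049, 0.999, 0.0]
wrist_force: [-0.1, -0.0, -0.1]
finger_gap: 0.042
```

>>> {"name": "play_rows", "arguments": {
  "moves": [
    {"claw":4.2,"delta_pos":[-2,0,0],"twist":10},
    {"claw":4.2,"delta_pos":[-4,-1,0],"twist":20},
    {"claw":4.2,"delta_pos":[-6,-3,0],"twist":30},
    {"claw":4.2,"delta_pos":[-6,-5,0],"twist":40},
    {"claw":4.2,"delta_pos":[-6,-7,0],"twist":50},
    {"claw":4.2,"delta_pos":[-6,-9,0],"twist":60},
    {"claw":4.2,"delta_pos":[-6,-11,0],"twist":70},
    {"claw":4.2,"delta_pos":[-6,-12,0],"twist":80},
    {"claw":4.2,"delta_pos":[-6,-12,0],"twist":90},
    {"claw":4.2,"delta_pos":[-6,-12,0],"twist":90},
    {"claw":4.2,"delta_pos":[-6,-12,0],"twist":90}
  ]
}}

```text
clock: 11.55
tcp_pos: [0.515, -0.1114, 0.2133]
orientation: [-0.001, 0.671, 0.742, -0.0]
wrist_force: [-0.4, 0.2, -0.4]
finger_gap: 0.0419
```

```bash
python3 - <<'E'
from h import *
s=get_state(); print(s['clock'],s['tcp_pos'],s['orientation'],s['joint_pos'],s['wrist_force'])
ci=imaging.camera_info('wrist'); im=shot('wrist','w4'); shot('scene','s4'); shot('side','d4')
p=np.load('vise.npy')
def W(q):
    c,s=np.cos(p[2]),np.sin(p[2]); return np.array([p[0]+c*q[0]/1e3-s*q[1]/1e3,p[1]+s*q[0]/1e3+c*q[1]/1e3,q[2]/1e3])
v=cv2.cvtColor(im,cv2.COLOR_RGB2BGR).copy()
for k in [(-40,50,104),(40,50,104),(65,90,12),(65,-112,12),(-35,-112,110),(35,-112,110),(40,88,104),(-40,88,104)]:
    print(k,np.round(proj(ci,W(k),True)))
for q in np.arange(2,6.3,.5): print(round(q,1),np.round(proj(ci,W((45*np.sin(q),-176.5,88+45*np.cos(q))),True)))
for q in ('paddle_brush','fixed_jaw','jaw','crank_grip'):
    for cam in ('wrist','scene','side'): print(q,cam,[(np.round(r['extent']).tolist(),round(r['conf'],2)) for r in spotter.spot_in(cam,q)[:2]])
np.save('ci4.npy',ci,allow_pickle=True)
E
```

```text
11.55 [ 0.51499734 -0.11140647  0.21325492] [-8.65670017e-04  6.70600342e-01  7.41818258e-01 -3.21701139e-04] [-3.65474464e-01  2.27726132e-01 -1.12801661e-01  1.23211539e+00
  2.53750059e-05  1.10456184e+00] [-0.38549149  0.22728177 -0.44374095]
(-40, 50, 104) [233.   6.]
(40, 50, 104) [337.   8.]
(65, 90, 12) [344.   1.]
(65, -112, 12) [341. 184.]
(-35, -112, 110) [240. 210.]
(35, -112, 110) [328. 210.]
(40, 88, 104) [336. -34.]
(-40, 88, 104) [234. -36.]
2.0 [324. 261.]
2.5 [308. 253.]
3.0 [288. 250.]
3.5 [267. 251.]
4.0 [249. 256.]
4.5 [237. 265.]
5.0 [235. 276.]
5.5 [246. 287.]
6.0 [269. 294.]
paddle_brush wrist [([125.0, 33.0, 333.0, 108.0], 0.69)]
paddle_brush scene [([229.0, 180.0, 292.0, 210.0], 0.83), ([339.0, 248.0, 373.0, 276.0], 0.24)]
paddle_brush side [([269.0, 235.0, 347.0, 260.0], 0.57)]
fixed_jaw wrist [([233.0, 0.0, 336.0, 22.0], 0.62)]
fixed_jaw scene [([266.0, 164.0, 300.0, 191.0], 0.89), ([91.0, 318.0, 166.0, 348.0], 0.69)]
fixed_jaw side [([267.0, 249.0, 300.0, 276.0], 0.66)]
jaw wrist [([229.0, 128.0, 300.0, 284.0], 0.65), ([231.0, 119.0, 334.0, 180.0], 0.62)]
jaw scene [([247.0, 196.0, 282.0, 219.0], 0.97)]
jaw side [([275.0, 218.0, 306.0, 244.0], 0.87)]
crank_grip wrist [([231.0, 223.0, 253.0, 282.0], 0.7)]
crank_grip scene [([221.0, 224.0, 238.0, 246.0], 0.45)]
crank_grip side [([307.0, 211.0, 316.0, 221.0], 0.48)]
```

View pics/w4.png

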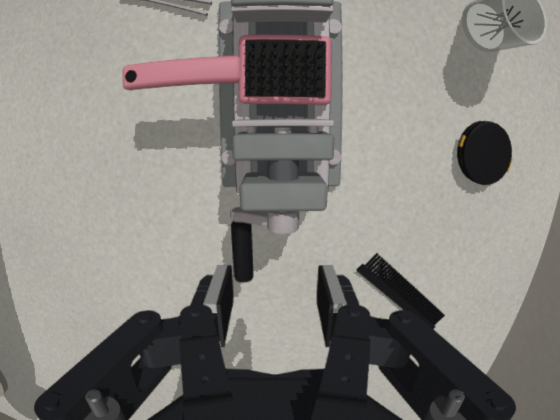

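The view shows the brush flat on the bed: head at (285,70) centred between the jaws, handle to the left, and a clear gap to both faces. The crank handle lies from (242,223) to (242,281), and the vise model's end block fits within about 3 px. Next I'll fit the crank angle.

```bash
cat > cr.py <<'E'
from h import *
p=np.load('vise.npy')
def W(q):
    c,s=np.cos(p[2]),np.sin(p[2]); return np.array([p[0]+c*q[0]/1e3-s*q[1]/1e3,p[1]+s*q[0]/1e3+c*q[1]/1e3,q[2]/1e3])
def box(ci,q,fish):
    a=np.arange(0,6.3,.3); P=[proj(ci,W((45*np.sin(q)+10*np.cos(t),y,88+45*np.cos(q)+10*np.sin(t))),fish) for t in a for y in (-134.5,-196.5)]
    P=np.array(P); return np.r_[P.min(0),P.max(0)]
E
python3 - <<'E'
from cr import *
ci4=np.load('ci4.npy',allow_pickle=True).item()
for q in np.arange(3.5,5.01,.15):
    b=[box(ci4,q,True),box(imaging.camera_info('scene'),q,False),box(imaging.camera_info('side'),q,False)]
    o=[[231,223,253,282],[221,224,239,246],[306,211,315.5,221.5]]
    print(round(q,2),[np.round(x-y).astype(int).tolist() for x,y in zip(b,o)])
q=4.25;print(W((45*np.sin(q),-176.5,88+45*np.cos(q))), W((0,-176.5,88)))
E
```

```text
3.5 [[26, -13, 24, -10], [8, 7, 10, 8], [-8, 1, -8, 8]]
3.65 [[19, -13, 18, -8], [6, 5, 7, 6], [-6, 0, -6, 7]]
3.8 [[13, -12, 12, -7], [4, 4, 5, 5], [-4, 0, -4, 6]]
3.95 [[8, -10, 7, -5], [2, 2, 4, 3], [-3, -2, -2, 5]]
4.1 [[3, -9, 3, -2], [0, 0, 2, 1], [-1, -3, -1, 4]]
4.25 [[-2, -7, -1, 1], [-1, -2, 1, -1], [0, -4, 0, 2]]
4.4 [[-5, -5, -4, 4], [-2, -4, 0, -3], [1, -6, 1, 1]]
4.55 [[-8, -2, -6, 7], [-3, -6, -1, -5], [2, -8, 2, -1]]
4.7 [[-10, 0, -7, 11], [-4, -8, -1, -7], [2, -10, 2, -3]]
4.85 [[-11, 3, -7, 15], [-4, -10, -1, -9], [2, -12, 2, -5]]
5.0 [[-10, 5, -6, 19], [-3, -12, -1, -11], [1, -14, 2, -7]]
[ 0.48914886 -0.17414546  0.06792606] [ 0.52922816 -0.17018476  0.088     ]
```

The crank angle fits at about 4.2 rad. I'll go to the handle and grip it with the fingers opening along vise x.

>>> {"name": "play_rows", "arguments": {
  "moves": [
    {"claw":5,"delta_pos":[-3,-1.5,2],"twist":0},
    {"claw":5,"delta_pos":[-6,-3.1,5],"twist":0},
    {"claw":5,"delta_pos":[-6,-3.1,9],"twist":0},
    {"claw":5,"delta_pos":[-6,-3.1,13],"twist":0},
    {"claw":5,"delta_pos":[-6,-3.1,15.5],"twist":0},
    {"claw":5,"delta_pos":[-6,-3.1,16.6],"twist":0},
    {"claw":5,"delta_pos":[-6,-3.1,16.6],"twist":0},
    {"claw":1.0,"delta_pos":[-6,-3.1,16.6],"twist":0},
    {"claw":1.0,"delta_pos":[-6,-3.1,16.6],"twist":0},
    {"claw":1.0,"delta_pos":[-6,-3.1,16.6],"twist":0},
    {"claw":1.0,"delta_pos":[-6,-3.1,16.6],"twist":0},
    {"claw":1.0,"delta_pos":[-6,-3.1,16.6],"twist":0}
  ],
  "force": 50
}}

```text
clock: 13.8
tcp_pos: [0.4908, -0.1749, 0.0486]
orientation: [0.001, 0.672, 0.741, -0.0]
wrist_force: [-2.6, -2.9, 1.4]
finger_gap: 0.0181
```

```bash
python3 - <<'E'
from cr import *
s=get_state(); print(s['clock'],s['tcp_pos'],s['finger_gap'],s['wrist_force'])
c,sn=np.cos(p[2]),np.sin(p[2]); d=s['tcp_pos'][:2]-p[:2]; print('vise x,y mm',1e3*np.array([c*d[0]+sn*d[1],-sn*d[0]+c*d[1]]))
a=shot('wrist','w5'); b=shot('scene','s5'); x=cv2.resize(a,(400,300)); y=cv2.resize(b[150:270,180:340],(400,300),interpolation=2)
cv2.imwrite('pics/m5.png',cv2.cvtColor(np.hstack([x,y]),cv2.COLOR_RGB2BGR))
E
```

```text
13.8 [ 0.49080792 -0.17494048  0.04864977] 0.018138892066186636 [-2.62755126 -2.90503482  1.44106872]
vise x,y mm [ -38.70169022 -177.45432948]
```

View pics/m5.png

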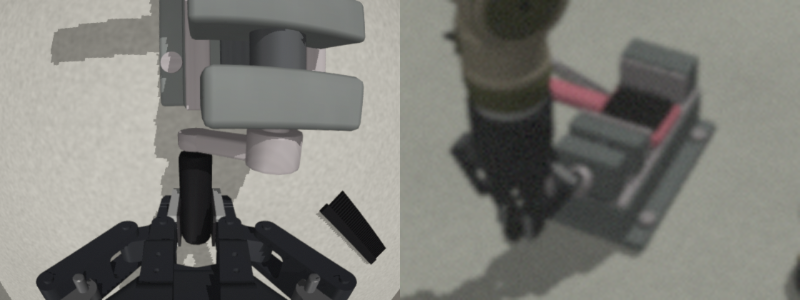

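The handle is gripped: the sleeve sits between the pads at (195,200) in the left half, and the arm runs to the hub at (272,150). I'll make a trial turn of 2 rad and check the forces.

```bash
cat >> cr.py <<'E'
def table(q0,qs):
    for q in qs: print(round(q,2),round(4.5*(np.sin(q)-np.sin(q0)),2),round(-4.5*(np.cos(q)-np.cos(q0)),2))
E
python3 -c "
from cr import *
table(4.2,np.arange(4.5,6.31,.3))"
```

```text
4.5 -0.48 -1.26
4.8 -0.56 -2.6
5.1 -0.24 -3.91
5.4 0.44 -5.06
5.7 1.44 -5.96
6.0 2.66 -6.53
6.3 4.0 -6.71
```

>>> {"name": "play_rows", "arguments": {
  "moves": [
    {"claw":1.0,"delta_pos":[0,-0.48,-1.26],"twist":0},
    {"claw":1.0,"delta_pos":[0,-0.56,-2.6],"twist":0},
    {"claw":1.0,"delta_pos":[0,-0.24,-3.91],"twist":0},
    {"claw":1.0,"delta_pos":[0,0.44,-5.06],"twist":0},
    {"claw":1.0,"delta_pos":[0,0.44,-5.06],"twist":0}
  ]
}}

```text
clock: 14.52
tcp_pos: [0.4936, -0.1749, 0.1001]
orientation: [-0.0, 0.672, 0.741, -0.002]
wrist_force: [-8.6, -5.5, 9.9]
finger_gap: 0.0183
```

>>> {"name": "play_rows", "arguments": {
  "moves": [
    {"claw":1.0,"delta_pos":[0,1.0,-0.9],"twist":0},
    {"claw":1.0,"delta_pos":[0,2.22,-1.47],"twist":0},
    {"claw":1.0,"delta_pos":[0,3.56,-1.65],"twist":0},
    {"claw":1.0,"delta_pos":[0,3.56,-1.65],"twist":0}
  ]
}}

```text
clock: 15.02
tcp_pos: [0.5327, -0.1707, 0.1173]
orientation: [0.002, 0.672, 0.741, 0.001]
wrist_force: [1.3, -0.6, 8.0]
finger_gap: 0.0182
```

```bash
python3 - <<'E'
from cr import *
s=get_state(); print(s['clock'],s['tcp_pos'],s['finger_gap'],s['wrist_force'])
c,sn=np.cos(p[2]),np.sin(p[2]); d=s['tcp_pos'][:2]-p[:2]; print('vise x,y mm',1e3*np.array([c*d[0]+sn*d[1],-sn*d[0]+c*d[1]]))
table(6.3,np.arange(6.6,9.61,.3))
E
```

```text
15.025 [ 0.53269025 -0.17071394  0.1173232 ] 0.018161439392029508 [ 1.27606587 -0.56351645  7.99933859]
vise x,y mm [   3.39326789 -177.36707921]
6.6 1.33 0.22
6.9 2.53 0.83
7.2 3.5 1.76
7.5 4.15 2.94
7.8 4.42 4.26
8.1 4.29 5.6
8.4 3.77 6.84
8.7 2.91 7.87
9.0 1.78 8.6
9.3 0.48 8.96
9.6 -0.86 8.93
```

Small forces and a clean path, so I'll continue.

>>> {"name": "play_rows", "arguments": {
  "moves": [
    {"claw":1.0,"delta_pos":[0,1.33,0.15],"twist":0},
    {"claw":1.0,"delta_pos":[0,2.53,0.75],"twist":0},
    {"claw":1.0,"delta_pos":[0,3.5,1.66],"twist":0},
    {"claw":1.0,"delta_pos":[0,4.15,2.84],"twist":0},
    {"claw":1.0,"delta_pos":[0,4.42,4.16],"twist":0},
    {"claw":1.0,"delta_pos":[0,4.29,5.5],"twist":0},
    {"claw":1.0,"delta_pos":[0,3.77,6.74],"twist":0},
    {"claw":1.0,"delta_pos":[0,2.91,7.77],"twist":0},
    {"claw":1.0,"delta_pos":[0,1.78,8.5],"twist":0},
    {"claw":1.0,"delta_pos":[0,0.48,8.86],"twist":0},
    {"claw":1.0,"delta_pos":[0,-0.86,8.83],"twist":0},
    {"claw":1.0,"delta_pos":[0,-0.86,8.83],"twist":0}
  ]
}}

```text
clock: 16.52
tcp_pos: [0.5228, -0.1713, 0.0278]
orientation: [0.001, 0.672, 0.741, 0.001]
wrist_force: [-1.1, 0.6, 8.5]
finger_gap: 0.0181
```

```bash
python3 - <<'E'
from cr import *
s=get_state(); print(s['clock'],s['tcp_pos'],s['finger_gap'],s['wrist_force'])
c,sn=np.cos(p[2]),np.sin(p[2]); d=s['tcp_pos'][:2]-p[:2]; print('vise x,y mm',1e3*np.array([c*d[0]+sn*d[1],-sn*d[0]+c*d[1]]))
table(9.6,np.arange(10,14.01,.4))
E
```

```text
16.525 [ 0.52275277 -0.17131523  0.02783866] 0.018079911011221694 [-1.06112755  0.58270025  8.53901211]
vise x,y mm [  -6.5551781  -176.98818045]
10.0 -1.66 -0.66
10.4 -2.94 -1.91
10.8 -3.63 -3.56
11.2 -3.62 -5.34
11.6 -2.92 -6.99
12.0 -1.63 -8.23
12.4 0.04 -8.87
12.8 1.83 -8.81
13.2 3.45 -8.06
13.6 4.65 -6.73
14.0 5.24 -5.05
```

>>> {"name": "play_rows", "arguments": {
  "moves": [
    {"claw":1.0,"delta_pos":[0,-1.66,-0.66],"twist":0},
    {"claw":1.0,"delta_pos":[0,-2.94,-1.91],"twist":0},
    {"claw":1.0,"delta_pos":[0,-3.63,-3.56],"twist":0},
    {"claw":1.0,"delta_pos":[0,-3.62,-5.34],"twist":0},
    {"claw":1.0,"delta_pos":[0,-2.92,-6.99],"twist":0},
    {"claw":1.0,"delta_pos":[0,-1.63,-8.23],"twist":0},
    {"claw":1.0,"delta_pos":[0,0.04,-8.87],"twist":0},
    {"claw":1.0,"delta_pos":[0,1.83,-8.81],"twist":0},
    {"claw":1.0,"delta_pos":[0,3.45,-8.06],"twist":0},
    {"claw":1.0,"delta_pos":[0,4.65,-6.73],"twist":0},
    {"claw":1.0,"delta_pos":[0,5.24,-5.05],"twist":0},
    {"claw":1.0,"delta_pos":[0,5.24,-5.05],"twist":0}
  ]
}}

```text
clock: 18.02
tcp_pos: [0.5731, -0.1659, 0.0749]
orientation: [-0.001, 0.672, 0.741, -0.001]
wrist_force: [-0.2, -1.5, -3.6]
finger_gap: 0.0182
```

```bash
python3 - <<'E'
from cr import *
s=get_state(); print(s['clock'],s['tcp_pos'],s['finger_gap'],s['wrist_force'])
c,sn=np.cos(p[2]),np.sin(p[2]); d=s['tcp_pos'][:2]-p[:2]; x=c*d[0]+sn*d[1]; print('x',x,'q',4*np.pi+np.arctan2(x-.0017,s['tcp_pos'][2]-.0726), np.hypot(x-.0017,s['tcp_pos'][2]-.0726))
table(14,np.arange(14.3,17.2,.3))
im=shot('scene','s6'); d=shot('side','d6'); 
cv2.imwrite('pics/m6.png',cv2.cvtColor(np.hstack([cv2.resize(im[150:270,180:340],(400,300),interpolation=2),cv2.resize(d[200:300,240:373],(400,300),interpolation=2)]),cv2.COLOR_RGB2BGR))
E
```

```text
18.025 [ 0.57310515 -0.16594272  0.07491749] 0.01816301291755108 [-0.1938117  -1.51998543 -3.59994686]
x 0.044081479438025206 q 14.082539722362965 0.04244479414685927
14.3 -0.02 1.34
14.6 -0.43 2.62
14.9 -1.2 3.72
15.2 -2.27 4.55
15.5 -3.53 5.02
15.8 -4.87 5.1
16.1 -6.18 4.77
16.4 -7.33 4.08
16.7 -8.22 3.08
17.0 -8.78 1.85
```

View pics/m6.png

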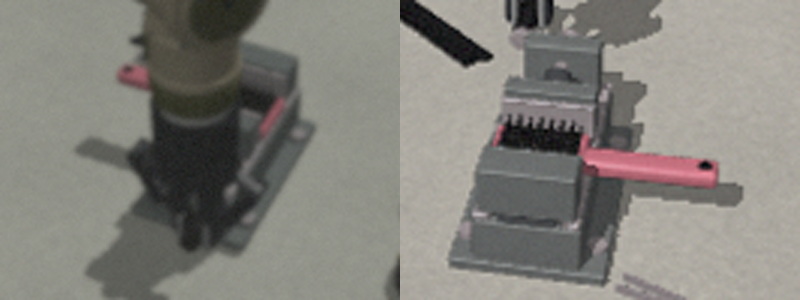

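In the side view the head sits between the jaws with the sliding jaw close behind the bristles at (545,112), and the handle is clear. I'll go to 15.5 rad and check.

>>> {"name": "play_rows", "arguments": {
  "moves": [
    {"claw":1.0,"delta_pos":[0,-0.02,1.34],"twist":0},
    {"claw":1.0,"delta_pos":[0,-0.43,2.62],"twist":0},
    {"claw":1.0,"delta_pos":[0,-1.2,3.72],"twist":0},
    {"claw":1.0,"delta_pos":[0,-2.27,4.55],"twist":0},
    {"claw":1.0,"delta_pos":[0,-3.53,5.02],"twist":0},
    {"claw":1.0,"delta_pos":[0,-3.53,5.02],"twist":0}
  ]
}}

```text
clock: 18.88
tcp_pos: [0.5389, -0.1696, 0.0288]
orientation: [0.001, 0.672, 0.741, 0.001]
wrist_force: [-4.0, 1.2, 7.7]
finger_gap: 0.0183
```

```bash
cat > q.py <<'E'
from cr import *
s=get_state(); print(s['clock'],s['tcp_pos'],s['finger_gap'],s['wrist_force'])
c,sn=np.cos(p[2]),np.sin(p[2]); d=s['tcp_pos'][:2]-p[:2]; x=c*d[0]+sn*d[1]; print('x',x,'q',4*np.pi+np.arctan2(x-.0017,s['tcp_pos'][2]-.0726)%(2*np.pi), np.hypot(x-.0017,s['tcp_pos'][2]-.0726))
E
python3 q.py; python3 -c "
from cr import *
table(15.5,[15.8,16.1,16.4,16.6,16.8])"
```

```text
18.875 [ 0.53894698 -0.16957161  0.02881031] 0.01832780761088339 [-3.95875655  1.1761406   7.65604902]
x 0.009732003765551396 q 15.526557482399532 0.0445202252154304
15.8 -1.34 0.08
16.1 -2.65 -0.24
16.4 -3.8 -0.94
16.6 -4.43 -1.58
16.8 -4.92 -2.33
```

>>> {"name": "play_rows", "arguments": {
  "moves": [
    {"claw":1.0,"delta_pos":[0,-0.65,0.1],"twist":0},
    {"claw":1.0,"delta_pos":[0,-1.34,0.08],"twist":0},
    {"claw":1.0,"delta_pos":[0,-2.0,-0.05],"twist":0},
    {"claw":1.0,"delta_pos":[0,-2.65,-0.24],"twist":0},
    {"claw":1.0,"delta_pos":[0,-3.25,-0.55],"twist":0},
    {"claw":1.0,"delta_pos":[0,-3.8,-0.94],"twist":0},
    {"claw":1.0,"delta_pos":[0,-4.1,-1.24],"twist":0},
    {"claw":1.0,"delta_pos":[0,-4.1,-1.24],"twist":0},
    {"claw":1.0,"delta_pos":[0,-4.1,-1.24],"twist":0}
  ]
}}

```text
clock: 20.0
tcp_pos: [0.498, -0.1741, 0.0398]
orientation: [0.0, 0.672, 0.741, -0.0]
wrist_force: [3.8, -2.9, -1.1]
finger_gap: 0.0184
```

```bash
python3 q.py; python3 - <<'E'
from cr import *
w=shot('wrist','w7'); d=shot('side','d7')
cv2.imwrite('pics/m7.png',cv2.cvtColor(np.hstack([cv2.resize(w,(400,300)),cv2.resize(d[200:300,240:373],(400,300),interpolation=2)]),cv2.COLOR_RGB2BGR))
E
```

```text
20.0 [ 0.49803115 -0.17411633  0.03983007] 0.018360490547952822 [ 3.7725244  -2.88898321 -1.06851124]
x -0.03143242184234243 q 16.498861789648046 0.04660070596199406
```

View pics/m7.png

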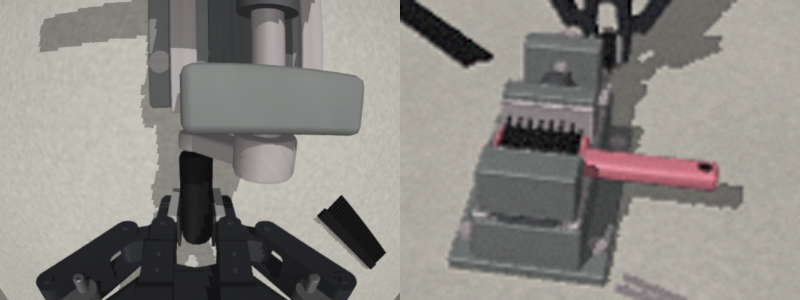

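The jaw is now up against the head. I'll release the handle, rise, and check the pad from above.

>>> {"name": "play_rows", "arguments": {
  "moves": [
    {"claw":5,"delta_pos":[0,0,0],"twist":0},
    {"claw":5,"delta_pos":[0,0,0],"twist":0},
    {"claw":5,"delta_pos":[0,0,0],"twist":0},
    {"claw":5,"delta_pos":[0,0,-2],"twist":0},
    {"claw":5,"delta_pos":[0,0,-6],"twist":0},
    {"claw":5,"delta_pos":[0,0,-11],"twist":0},
    {"claw":5,"delta_pos":[2,1.5,-15],"twist":0},
    {"claw":5,"delta_pos":[6,3,-17],"twist":0},
    {"claw":5,"delta_pos":[6,3,-17],"twist":0},
    {"claw":5,"delta_pos":[6,3,-17],"twist":0}
  ]
}}

```text
clock: 21.35
tcp_pos: [0.5215, -0.1109, 0.2093]
orientation: [-0.0, 0.671, 0.741, -0.0]
wrist_force: [0.5, -0.3, 0.2]
finger_gap: 0.05
```

```bash
python3 - <<'E'
from cr import *
s=get_state(); print(s['clock'],s['tcp_pos'],s['wrist_force'])
ci=imaging.camera_info('wrist'); w=shot('wrist','w8')
cv2.imwrite('pics/w8c.png',cv2.cvtColor(cv2.resize(w[0:300,110:400],(580,600),interpolation=2),cv2.COLOR_RGB2BGR))
c,sn=np.cos(p[2]),np.sin(p[2])
for q in np.arange(15.7,17.2,.2): print(round(q,1),np.round(box(ci,q,True)))
print(spotter.spot_in('wrist','crank_grip')[:1],spotter.spot_in('wrist','paddle_brush')[:1])
hsv=cv2.cvtColor(w,cv2.COLOR_RGB2HSV); m=(((hsv[...,0]>160)|(hsv[...,0]<5))&(hsv[...,1]>80)).astype(np.uint8)
n,l,st,ce=cv2.connectedComponentsWithStats(m); k=1+st[1:,4].argmax()
P=np.array([at_z(ci,u,v,.074,True)[:2] for v,u in np.argwhere(l==k)]); d=P-p[:2]; V=1e3*np.c_[c*d[:,0]+sn*d[:,1],-sn*d[:,0]+c*d[:,1]]
print('brush rect in vise mm',cv2.minAreaRect(V.astype(np.float32)),V.min(0),V.max(0))
E
```

```text
21.35 [ 0.52152507 -0.11092902  0.2092656 ] [ 0.49089001 -0.32736017  0.18835164]
15.7 [266. 210. 286. 272.]
15.9 [257. 210. 277. 273.]
16.1 [248. 211. 269. 274.]
16.3 [240. 212. 261. 276.]
16.5 [232. 214. 254. 279.]
16.7 [225. 216. 248. 282.]
16.9 [219. 218. 244. 286.]
17.1 [215. 222. 240. 291.]
[{'extent': [245.0, 217.0, 268.2, 275.0], 'conf': 0.78}] [{'extent': [114.3, 15.4, 327.1, 88.6], 'conf': 0.96}]
brush rect in vise mm ((-53.210166931152344, 17.146991729736328), (185.82102966308594, 58.07621383666992), 0.6568042635917664) [-146.02305675  -11.63695462] [39.4943716  46.80958435]
```

View pics/w8c.png

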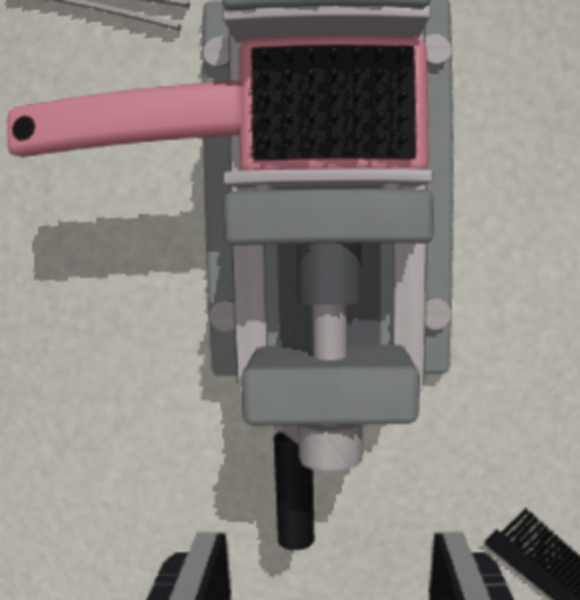

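The head is pressed between the pad (strip at crop y≈177) and the fixed jaw, square, with its centre at vise (1, 17) mm. The crank handle stands near 16.2–16.5 rad. As a quick check of the pad squeeze, I'll compare the strip-to-block gap before and after.

```bash
python3 - <<'E'
from h import *
for f,r0,r1 in (('w4',114,140),('w8',78,104)):
    g=cv2.imread(f'pics/{f}.png',0).astype(int)
    for c in (250,262,312): print(f,c,g[r0:r1,c-1:c+2].mean(1).astype(int).tolist())
a=cv2.imread('pics/w4.png')[112:142,225:345]; b=cv2.imread('pics/w8.png')[76:106,215:335]
cv2.imwrite('pics/gap.png',cv2.resize(np.vstack([a,b]),None,fx=6,fy=6,interpolation=cv2.INTER_CUBIC))
E
```

```text
w4 250 [82, 81, 83, 88, 97, 110, 144, 161, 160, 158, 154, 140, 102, 105, 106, 106, 106, 105, 96, 87, 100, 115, 121, 122, 121, 121]
w4 262 [55, 62, 76, 77, 79, 108, 150, 162, 160, 157, 153, 127, 72, 54, 53, 53, 53, 51, 54, 78, 102, 116, 121, 121, 121, 121]
w4 312 [80, 81, 81, 82, 89, 122, 154, 168, 165, 160, 155, 129, 108, 106, 106, 106, 106, 105, 96, 76, 105, 121, 124, 126, 126, 125]
w8 250 [19, 36, 82, 98, 97, 97, 106, 161, 163, 157, 154, 149, 115, 77, 72, 67, 70, 100, 115, 118, 119, 118, 118, 118, 118, 117]
w8 262 [24, 60, 98, 100, 96, 96, 118, 161, 162, 157, 153, 147, 105, 76, 72, 65, 73, 108, 117, 118, 120, 119, 119, 119, 118, 118]
w8 312 [31, 54, 91, 98, 97, 105, 143, 170, 170, 164, 157, 142, 105, 77, 75, 89, 100, 110, 119, 121, 123, 123, 123, 122, 122, 121]
```

The gap between pad and block went from about 7.8 px to 4 px. That is roughly 3 mm of squeeze, or 45 N, well above 12 N and far below 150 N. I'm handing in.

```bash
python3 -c "
from h import *
s=get_state();print(s['clock'],s['wrist_force']);print(env.hand_in())"
```

```text
21.5 [0.36767802 0.02172928 0.10888994]
the job is handed in; nothing more can be done
None
```

The brush is clamped in the vise, bristles up with its handle clear to one side, and I handed the job in at 21.5 s of the 72 s allowed. No verdict was reported.

I laid the brush on the bed and let go of it. I then gripped the crank handle, turned it from about 4.2 rad to about 16.2–16.5 rad, let go and backed away above the vise.

Last checks, all from the wrist camera after release:
- **Position:** the head's centre is near vise (1, 17) mm, and the brush is square to the vise within 0.7°.
- **Clamping:** the gap behind the sprung pad shrank from about 7.8 to 4 pixels. That is roughly 3 mm of squeeze, about 45 N, inside the 12–150 N window.
- **Robot clear:** the wrist force reads near zero.

**Disagreement:** the gripper's position at release gave 16.5 rad, about 60 N, while the picture afterwards suggested about 16.2 rad, about 45–50 N. Both are within the limits.

**Not checked:** I could not measure the jaw forces directly, and a final close-up of the gap was refused because the 12-picture limit was reached. I also did not measure whether the other things on the ledge moved; no contact with them was seen.

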